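# Snap the desk bell onto its stud and pull-test it

## Task

Set the chrome desk bell over the snap stud on the round brass plate and press it down, without slamming it, until it snaps home and sits flat on the plate. Then prove that the snap holds: pull the bell straight up with a steady 12 N or so for about two seconds, never more than 18 N. Let go and leave the bell seated upright on the plate, with everything else on the sideboard left where it stands.

Things in the scene. Friction and masses are not known exactly. Their poses are not given: they have to be found in the camera images.
- bell: Loose chrome desk bell, 0.12 to 0.19 kg, upright. Origin: centre of its underside, z up. Barrel 56 mm in diameter up to 38 mm (grip it there, any yaw, about 25 mm up), then a dome to 56 mm and a small rigid button, top at 66 mm. Underneath, on its axis: funnel mouth 25 mm wide narrowing to 18 mm over 8 mm, a throat to 10 mm height, then a 25 mm wide chamber up to 30 mm.
- mount: The brass plate, round, 80 mm in diameter, 8 mm thick, screwed down to the sideboard. Origin: centre of its underside, on the sideboard top; z up. The steel snap stud stands upright on its centre. A seated bell's underside rests on the plate's top face, 8 mm above this origin.
- stud_tip (a point): Tip of the snap stud, 22 to 28 mm above the plate's top at rest. Stud 13 mm thick; 8 mm below the tip four sprung balls stand out to 22 mm across. Pressing the bell over them takes about 10 to 20 N; then they hold over 22 N. A snapped-on bell first lifts freely by 0.5 to 7 mm (varies), then draws the stud up against a stiff spring, 1 mm per 10 N; it springs back when let go.
- globe: Bystander, fragile: a clear glass sphere 60 mm in diameter, resting loose in a steel stand; origin at its underside at the start.
- stand: Bystander: the steel stand of the sphere, foot 64 mm wide, 52 mm high, origin at the centre of its underside.
- coasters: Bystander: wooden holder with five coasters standing in slots, 110 x 100 mm, 100 mm high, origin at the centre of its underside.
- planter: Bystander: terracotta planter with a green plant, 120 mm wide, pot 100 mm high, plant to 160 mm, origin at the centre of its underside.
- dispenser: Bystander: orange plastic tape dispenser, 150 x 60 mm, 86 mm high, origin at the centre of its underside.
Mind the look-alikes: they are no part of the job. What is meant by the mount is not blue, and is the larger of those in its own colour.

How it is judged:
On the way, in this order (a step that is already met when the one before it is completed fails the run):
1. the bell is snapped home: flat on the plate, on the stud (z of bell in the frame of mount below 0.0095 m and horizontal distance between bell and mount below 0.005 m and angle between bell's own z axis and vertical below 0.06 rad), for 0.2 s.
2. the stud carries a steady upward pull of 7.5 to 16.5 N for 1.2 s, the bell still on it (distance of stud_tip from where it was at the start of the episode between 0.00075 and 0.00165 m and horizontal distance between bell and mount below 0.008 m), for 1.2 s.
At the end, for the whole second after the job is handed in: The bell stands upright (within 3.5 degrees) on the plate, its underside within 2.5 mm of the plate's top and within 5 mm of its centre, at rest, the stud drawn fully down (within 0.4 mm) (z of bell in the frame of mount below 0.0105 m and horizontal distance between bell and mount below 0.005 m and angle between bell's own z axis and vertical below 0.06 rad and distance of stud_tip from where it was at the start of the episode below 0.0004 m and linear speed of bell below 0.02 m/s); the robot touches nothing.
It fails at once if the stud is pulled with more than 20 N (distance of stud_tip from where it was at the start of the episode above 0.002 m).
It fails at once if the bell is slammed or pressed on the plate with more than 50 N (contact force between bell and mount above 50 N).
It fails at once if the glass sphere or its stand is shifted by more than 15 mm (distance of stand from where it was at the start of the episode above 0.015 m or horizontal distance between globe and stand above 0.04 m).
It fails at once if coasters, planter or tape dispenser are shifted by more than 15 mm (distance of any of coasters, planter, dispenser from where it was at the start of the episode above 0.015 m).
It also fails if it takes over 70 s, if anything falls off the work surface, if the arm or the gripper's body presses on something with over 40 N, if the wrist force passes 120 N, or if a joint passes its speed limit or range.

## Robot

A 7-joint arm with a two-finger parallel gripper is mounted at the origin on the work surface. World frame = base frame: x ahead of the robot, y to its left, z up, the work surface at z = 0. Lengths are in m, angles in rad, forces in N, time in s.
With the tool pointing down it reaches from about 0.4 to 0.85 m from the base axis. Payload 4.5 kg.
Tool frame: the origin (TCP) lies midway between the tips of the shut fingers; the grasp point (between the pads) lies 19 mm behind it; z points along the fingers, y is the direction in which the jaws open and shut (so a half turn about z gives the same grasp; the last joint's range is limited). The gripper opens to 88 mm and grips with 3 to 60 N. Pads are 18 mm wide; open, the fingers measure 123 mm over their backs; the gripper's body (75 mm by 187 mm) begins 45 mm behind the grasp point.
Start: joints at [-1.137, 0.689, -0.195, 1.565, 0.157, 0.902, -0.215], TCP at [0.243, 0.576, 0.239] pointing down, gripper open.
Joint ranges: [-3.01, 3.01], [-0.46, 2.08], [-1.47, 1.51], [0.13, 2.56], [-1, 4.14], [0.04, 2.09], [-2.66, 2.66]. Speed limits (rad/s): [2.57, 2.57, 3.14, 3.14, 3.14, 3.14, 3.14].

## Interface

Orientations are given as [roll, pitch, yaw] about the fixed x, y, z axes, in that order (R = Rz(yaw) Ry(pitch) Rx(roll)).
In Python, from bench import manip, get_image, calibration gives the robot as it stands.
- The arm moves only by the shell command python3 -m inch 'ROWS'. ROWS is JSON, a list that holds one entry, the list of rows, each a list of 7 numbers: the opening, from -1 (shut) to 1 (fully open), then the shift along the tool's x, y, z in cm, then the turn, a rotation vector about the tool's x, y, z in rad. A call has 1 to 12 rows; each row shifts and turns the pose as measured when the row begins, along the tool's axes as they then stand; what a row does not reach is not made up. A row lasts 1/10 s, in which the tool goes at most 50 mm and 8.59 degrees, less where a joint would pass 70% of its speed; a pose out of reach is approached as far as the arm can. A call is refused whole if a number of a shift passes 5 or a number of a turn 0.15, either way. A call with a gripper value outside its range is refused whole. The fingers move at their own pace and stop on an object; the grip force is fixed at half the most. Time passes only in rows, so rows that do not move let the fingers close. It gives the time, the measured TCP pose, the force and the opening at its end, in the units of the state.
- manip.sense(): the state, without advancing time (a new reading comes with each control period).
- get_image(name): name is "scene" or "top" or "wrist"; returns (picture, depth): 384x512x3 uint8, red, green, blue; 384x512 float32, m along the optical axis (not along the pixel's ray), 0 where there is no reading.
- calibration(name): a dict with "camera_matrix" (3x3 intrinsics, pixels), "R" (3x3) and "t" (3): a world point X has camera coordinates R X + t. Camera axes: x right, y down, z forward; pixel columns grow to the right and rows downward; lengths in m; the calibration is good to about 2 mm. A picture is of the moment at which its call begins: read the wrist's pose just before it. calibration takes no time and is no camera call; for the wrist camera it gives the pose at the moment of the call.
- manip.finish_job(): hands the job in, once; it reports no verdict.
The state is a dict: "t": time; "qpos": joint angles; "qd": joint speeds; "joint_torque": joint torques, N m; "tool_pos": TCP position; "orientation": TCP orientation; "wrist_force": force on the tool from outside, world axes, zero at the start; "torque": the same for the moment, N m; "grip_width": finger opening in m.
Only numpy, scipy, OpenCV 4.12 (cv2) and the standard library are available. Lean on these libraries where they do the work, as an engineer would, in place of code of your own. Each camera call takes 0.05 s, during which the arm holds its last target. There are 200 camera calls.

## Working session

There is one attempt and no reset: what is moved stays moved. The work goes in short steps, Python scripts to look and compute and a shell command to move; the robot and the scene stay as the last step left them, time stands still between calls to the robot, and variables do not carry over. Pictures are saved under pics/ and viewed, about 8 in all and at most 12, crops included, and the job is handed in when it is done.

```bash
mkdir -p pics
python3 - <<'E'
from bench import manip,get_image,calibration
import cv2,numpy as np
s=manip.sense();print({k:np.round(v,3) for k,v in s.items()})
for n in("scene","top"):
    im,d=get_image(n);np.savez(f"{n}.npz",im=im,d=d);cv2.imwrite(f"pics/{n}1.png",im[:,:,::-1])
    c=calibration(n);print(n,np.round(c["camera_matrix"],1).tolist(),np.round(c["R"],3).tolist(),np.round(c["t"],3))
E
```

```text
{'t': np.float64(0.0), 'qpos': array([-1.137,  0.69 , -0.195,  1.566,  0.157,  0.902, -0.215]), 'qd': array([ 0.   , -0.   , -0.   , -0.   ,  0.001,  0.001, -0.   ]), 'joint_torque': array([ 1.0000e-03, -5.2756e+01, -1.2670e+00, -1.5344e+01, -5.3000e-02,
        6.0000e-03,  0.0000e+00]), 'tool_pos': array([0.243, 0.575, 0.238]), 'orientation': array([-3.14 ,  0.   ,  2.742]), 'wrist_force': array([-0.363, -0.026, -0.444]), 'torque': array([ 0.042,  0.045, -0.023]), 'grip_width': np.float64(0.088)}
scene [[455.5, 0.0, 248.8], [0.0, 455.5, 191.4], [0.0, 0.0, 1.0]] [[0.735, 0.678, -0.01], [0.563, -0.617, -0.55], [-0.379, 0.398, -0.835]] [-0.411 -0.238  1.558]
top [[455.0, 0.0, 256.6], [0.0, 455.0, 187.7], [0.0, 0.0, 1.0]] [[-0.0, -1.0, 0.001], [-0.995, 0.0, -0.097], [0.097, -0.001, -0.995]] [-1.000e-03  5.570e-01  1.573e+00]
```

View pics/top1.png

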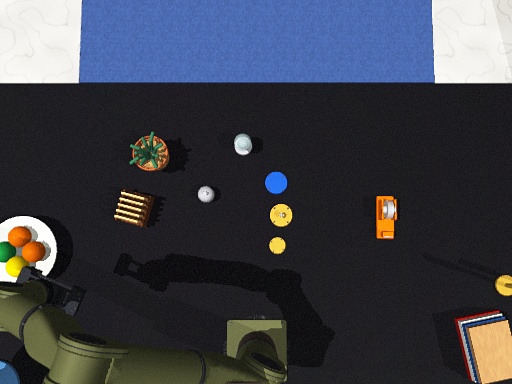

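View pics/scene1.png

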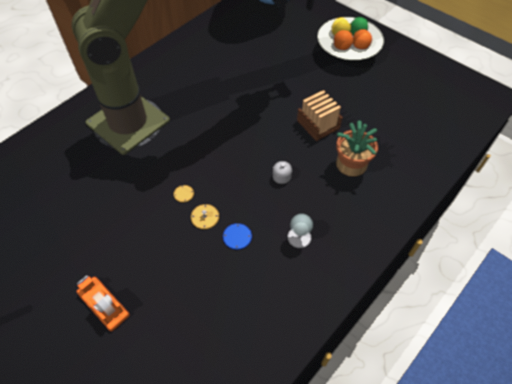

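The top view shows the bell at about (206,194), the large brass plate with its stud at (281,215), the small brass disc at (278,245), the blue disc at (276,182), the globe at (243,144), the coasters at (134,208) and the dispenser at (387,217). The scene view agrees: bell (282,172), plate (205,216).

```bash
cat > h.py <<'E'
import numpy as np,cv2
from bench import calibration
def ray(c,u,v,z):
    K,R,t=(np.array(c[k]) for k in("camera_matrix","R","t"))
    o=-R.T@t; d=R.T@np.linalg.solve(K,[u,v,1.]); return o+d*(z-o[2])/d[2]
def blobs(mask,amin=20):
    n,l,s,c=cv2.connectedComponentsWithStats(mask.astype(np.uint8)); 
    return [(c[i],s[i]) for i in range(1,n) if s[i,4]>=amin]
E
python3 - <<'E'
from h import *
for n,bx in(("top",((190,180,222,210),(262,198,300,232))),("scene",((265,155,300,190),(187,202,223,231)))):
    f=np.load(n+".npz");im=f["im"].astype(int);d=f["d"];c=calibration(n)
    x0,y0,x1,y1=bx[1]; r,g,b=im[...,0],im[...,1],im[...,2]
    m=np.zeros(d.shape,bool);m[y0:y1,x0:x1]=((r>110)&(r-b>50))[y0:y1,x0:x1]
    pts=np.argwhere(m)[:,::-1].astype(np.float32)
    for o in [cv2.fitEllipse(cv2.convexHull(pts.reshape(-1,1,2).astype(np.int32)))]: print(n,"plate",np.round(o[0],1),np.round(o[1],1),ray(c,*o[0],.008).round(4))
    x0,y0,x1,y1=bx[0]
    m=np.zeros(d.shape,bool);m[y0:y1,x0:x1]=(im.max(2)>60)[y0:y1,x0:x1]
    for o,s in blobs(m): print(n,"bell",o.round(1),s,ray(c,*o,.03).round(4))
    # depth cloud of bell
    K,R,t=c["camera_matrix"],c["R"],c["t"]
    v,u=np.mgrid[y0:y1,x0:x1];z=d[y0:y1,x0:x1]
    P=(np.stack([(u-K[0][2])/K[0][0]*z,(v-K[1][2])/K[1][1]*z,z],-1)-np.array(t))@np.array(R)
    q=P[(P[...,2]>.03)&(z>0)]; print(len(q),q.min(0).round(3),q.max(0).round(3),((q.min(0)+q.max(0))/2).round(4))
    q=P[(P[...,2]>.05)&(z>0)]; print("dome",q.mean(0).round(4))
E
```

```text
top plate [280.7 214.8] [22.4 22.8] [ 0.4622 -0.0862  0.008 ]
top bell [205.4 193.9] [198 185  16  18 220] [0.5346 0.1782 0.03  ]
203 [0.509 0.15  0.031] [0.562 0.203 0.07 ] [0.5354 0.1768 0.0506]
dome [0.535  0.1779 0.055 ]
scene plate [204.4 216.1] [24.6 28.3] [ 0.4633 -0.0879  0.008 ]
scene bell [281.6 171.4] [272 160  21  24 389] [0.5355 0.1754 0.03  ]
251 [0.508 0.147 0.03 ] [0.562 0.2   0.069] [0.5352 0.1734 0.0496]
dome [0.5363 0.1735 0.0549]
```

```bash
python3 -m inch '[[[1,-3.5,-2.1,0,0,0,0],[1,-3.5,-2.1,0,0,0,0],[1,-3.5,-2.1,0,0,0,0],[1,-3.5,-2.1,0,0,0,0],[1,-3.5,-2.1,0,0,0,0],[1,-3.5,-2.1,0,0,0,0],[1,-3.5,-2.1,0,0,0,0],[1,-3.5,-2.1,0,0,0,0],[1,-3.5,-2.1,0,0,0,0],[1,-3.5,-2.1,0,0,0,0],[1,-3.5,-2.1,0,0,0,0],[1,0,0,0,0,0,0]]]'
cat >> h.py <<'E'
def go(x,y,z=None):
    from bench import manip
    from scipy.spatial.transform import Rotation as Ro
    s=manip.sense();R=Ro.from_euler("xyz",s["orientation"]);p=np.array(s["tool_pos"])
    d=[x-p[0],y-p[1],(p[2] if z is None else z)-p[2]]
    print("t",round(s["t"],2),"pos",p.round(4),"ori",np.round(s["orientation"],3),"F",np.round(s["wrist_force"],1),"w",round(s["grip_width"],4),"shift cm",(R.inv().apply(d)*100).round(2),"level turn",R.inv().apply(np.cross(R.apply([0,0,1]),[0,0,-1])).round(3),"q",np.round(s["qpos"],2))
E
python3 -c "from h import *;go(.535,.177)"
```

```text
t: 1.3
tool_pos: [0.5154, 0.1984, 0.2318]
orientation: [-3.132, -0.005, 2.747]
wrist_force: [0.4, -0.4, 0.7]
grip_width: 0.0883
t 1.3 pos [0.5154 0.1984 0.2318] ori [-3.132 -0.005  2.747] F [ 0.4 -0.4  0.7] w 0.0883 shift cm [-2.64 -1.22 -0.  ] level turn [-0.009 -0.005 -0.   ] q [-0.3   0.61 -0.25  1.78  0.21  0.78  0.52]
```

```bash
python3 -m inch '[[[1,-1.4,-0.6,0,-0.009,-0.005,0],[1,-1.3,-0.6,0,0,0,0],[1,0,0,2,0,0,0],[1,0,0,2,0,0,0],[1,0,0,0,0,0,0],[1,0,0,0,0,0,0]]]'
python3 - <<'E'
from h import *
from bench import get_image
go(.535,.177,.0)
c=calibration("wrist");im,d=get_image("wrist");cv2.imwrite("pics/w1.png",im[:,:,::-1])
import pickle;pickle.dump((im,d,c),open("w1.pkl","wb"))
K,R,t=[np.array(c[k]) for k in("camera_matrix","R","t")]
v,u=np.mgrid[0:384,0:512];z=d
P=(np.stack([(u-K[0,2])/K[0,0]*z,(v-K[1,2])/K[1,1]*z,z],-1)-t)@R
near=np.hypot(P[...,0]-.535,P[...,1]-.177)<.05
for lo,hi in((.015,.036),(.04,.056),(.0575,.075)):
    q=P[near&(z>0)&(P[...,2]>lo)&(P[...,2]<hi)]; print(lo,len(q),q.min(0).round(4),q.max(0).round(4),q.mean(0).round(4))
E
```

```text
t: 1.9
tool_pos: [0.5364, 0.1765, 0.1902]
orientation: [3.141, -0.002, 2.746]
wrist_force: [-0.6, -0.2, 1.1]
grip_width: 0.0882
t 1.9 pos [0.5364 0.1765 0.1902] ori [ 3.141e+00 -2.000e-03  2.746e+00] F [-0.6 -0.2  1.1] w 0.0882 shift cm [ 1.000e-01 -1.000e-02  1.902e+01] level turn [ 0.    -0.002 -0.   ] q [-0.26  0.68 -0.24  1.8   0.23  0.69  0.55]
0.015 186 [0.5106 0.1557 0.0151] [0.556  0.2056 0.036 ] [0.5167 0.1864 0.0257]
0.04 2390 [0.5114 0.1518 0.04  ] [0.5646 0.2046 0.0559] [0.535  0.1793 0.0501]
0.0575 202 [0.5315 0.171  0.061 ] [0.5459 0.1847 0.0672] [0.538  0.178  0.0649]
```

View pics/w1.png

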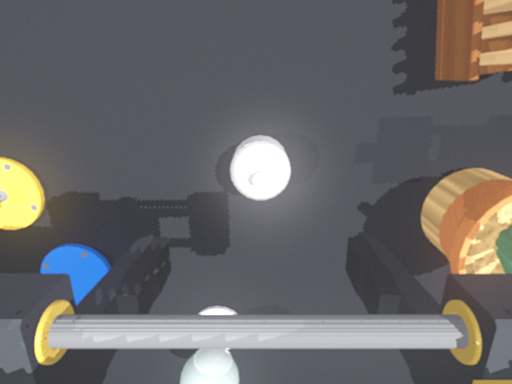

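The wrist view shows the bell at (260,168), centred between the fingers, with the path clear. The plate is at (5,195), the blue disc at (75,270), and the planter and coasters are well to the right. Bell centre is about (0.538, 0.178).

```bash
python3 -m inch '[[[1,-0.1,0.1,3,0,0,0],[1,0,0,3,0,0,0],[1,0,0,3,0,0,0],[1,0,0,3,0,0,0],[1,0,0,3,0,0,0],[1,0,0,0,0,0,0],[1,0,0,0,0,0,0]]]'; python3 -c "from h import *;go(.538,.178,.008)"
```

```text
t: 2.65
tool_pos: [0.5446, 0.1839, 0.0439]
orientation: [3.128, 0.009, 2.749]
wrist_force: [0.7, -0.2, -0.6]
grip_width: 0.088
t 2.65 pos [0.5446 0.1839 0.0439] ori [3.128 0.009 2.749] F [ 0.7 -0.2 -0.6] w 0.088 shift cm [ 0.41 -0.85  3.57] level turn [0.014 0.009 0.   ] q [-0.32  0.91 -0.15  1.86  0.31  0.37  0.48]
```

```bash
python3 -m inch '[[[1,0.4,-0.8,0,0.014,0.009,0],[1,0,0,0,0,0,0],[1,0,0,1.2,0,0,0],[1,0,0,1.2,0,0,0],[1,0,0,1,0,0,0],[1,0,0,0,0,0,0]]]'; python3 -c "from h import *;go(.538,.178,.008)"
```

```text
t: 3.25
tool_pos: [0.5408, 0.179, 0.0127]
orientation: [3.136, 0.005, 2.749]
wrist_force: [0.4, -0.6, 0.9]
grip_width: 0.0883
t 3.25 pos [0.5408 0.179  0.0127] ori [3.136 0.005 2.749] F [ 0.4 -0.6  0.9] w 0.0883 shift cm [ 0.23 -0.2   0.47] level turn [0.005 0.005 0.   ] q [-0.33  0.96 -0.12  1.87  0.33  0.32  0.47]
```

```bash
python3 -m inch '[[[1,0.25,-0.2,0.4,0.005,0.005,0],[1,0,0,0,0,0,0],[-1,0,0,0,0,0,0],[-1,0,0,0,0,0,0],[-1,0,0,0,0,0,0],[-1,0,0,0,0,0,0],[-1,0,0,0,0,0,0],[-1,0,0,0,0,0,0],[-1,0,0,0,0,0,0],[-1,0,0,0,0,0,0]]]'; python3 -c "from h import *;go(.538,.178,.008)"
```

```text
t: 4.25
tool_pos: [0.5374, 0.1781, 0.0081]
orientation: [-3.141, -0.001, 2.749]
wrist_force: [0.0, 1.0, -1.0]
grip_width: 0.0556
t 4.25 pos [0.5374 0.1781 0.0081] ori [-3.141e+00 -1.000e-03  2.749e+00] F [ 0.  1. -1.] w 0.0556 shift cm [-0.06  0.02  0.01] level turn [-0.001 -0.001  0.   ] q [-0.33  0.97 -0.12  1.87  0.33  0.32  0.47]
```

```bash
python3 -m inch '[[[-1,0,0,-1.5,0,0,0],[-1,0,0,-2.5,0,0,0],[-1,0,0,-3,0,0,0],[-1,0,0,-3,0,0,0],[-1,0,0,-1,0,0,0],[-1,0,0,0,0,0,0],[-1,0,0,0,0,0,0]]]'
python3 - <<'E'
from h import *
go(.463,-.087,.12)
c=calibration("wrist");print("cam",(-np.array(c["R"]).T@c["t"]).round(3),np.round(c["R"],3).tolist())
E
```

```text
t: 4.95
tool_pos: [0.5363, 0.1774, 0.1246]
orientation: [-3.139, -0.001, 2.749]
wrist_force: [-0.1, 0.3, -1.7]
grip_width: 0.056
t 4.95 pos [0.5363 0.1774 0.1246] ori [-3.139e+00 -1.000e-03  2.749e+00] F [-0.1  0.3 -1.7] w 0.056 shift cm [ -3.34 -27.23   0.52] level turn [-0.002 -0.001 -0.   ] q [-0.28  0.78 -0.2   1.85  0.28  0.55  0.51]
cam [0.46 0.21 0.27] [[0.383, 0.924, -0.003], [0.875, -0.361, 0.322], [0.297, -0.126, -0.947]]
```

```bash
python3 -m inch '[[[-1,0,-1.5,0,0,0,0],[-1,0,-3,0,0,0,0],[-1,0,-3,0,0,0,0],[-1,0,-3,0,0,0,0],[-1,0,-3,0,0,0,0],[-1,0,-3,0,0,0,0],[-1,0,-2,0,0,0,0],[-1,0,0,0,0,0,0],[-1,0,0,0,0,0,0]]]'
python3 - <<'E'
from h import *
from bench import get_image
go(.463,-.087,.12)
c=calibration("wrist");im,d=get_image("wrist");cv2.imwrite("pics/w2.png",im[:,:,::-1])
import pickle;pickle.dump((im,d,c),open("w2.pkl","wb"))
K,R,t=[np.array(c[k]) for k in("camera_matrix","R","t")]
v,u=np.mgrid[0:384,0:512];z=d
P=(np.stack([(u-K[0,2])/K[0,0]*z,(v-K[1,2])/K[1,1]*z,z],-1)-t)@R
near=np.hypot(P[...,0]-.463,P[...,1]+.087)<.05
for lo,hi in((.005,.011),(.013,.026),(.026,.045)):
    m=near&(z>0)&(P[...,2]>lo)&(P[...,2]<hi);q=P[m]; print(lo,len(q))
    if len(q): print(q.min(0).round(4),q.max(0).round(4),q.mean(0).round(4),"px",u[m].mean(),v[m].mean())
r,g,b=[im[...,i].astype(int) for i in range(3)]
for o,s in blobs((r>110)&(r-b>60),800): print("yellow",o.round(1),s,ray(c,s[0]+s[2]/2,s[1]+s[3]/2,.008).round(4))
E
```

```text
t: 5.85
tool_pos: [0.4503, -0.0077, 0.1159]
orientation: [-3.124, -0.022, 2.746]
wrist_force: [-0.5, 0.9, -1.9]
grip_width: 0.0558
t 5.85 pos [ 0.4503 -0.0077  0.1159] ori [-3.124 -0.022  2.746] F [-0.5  0.9 -1.9] w 0.0558 shift cm [-4.22 -6.84 -0.38] level turn [-0.017 -0.022  0.   ] q [ 0.02  0.71 -0.18  2.16  0.39  0.33  0.69]
0.005 3453
[ 0.4258 -0.126   0.005 ] [ 0.4803 -0.0481  0.0108] [ 0.4499 -0.088   0.0074] px 171.07413843035042 220.32174920359108
0.013 33
[ 0.4569 -0.0881  0.0132] [ 0.4654 -0.0797  0.025 ] [ 0.4608 -0.0835  0.0162] px 178.96969696969697 234.21212121212122
0.026 44
[ 0.4549 -0.0952  0.0261] [ 0.4629 -0.0826  0.0313] [ 0.4572 -0.0868  0.0285] px 169.36363636363637 238.6590909090909
yellow [136.2 110.2] [  98   71   78   79 4731] [ 0.3596 -0.0702  0.008 ]
yellow [171.6 220.4] [ 135  190   85   76 3631] [ 0.4579 -0.0857  0.008 ]
yellow [114.6 332.6] [104 300  28  65 895] [ 0.533  -0.1869  0.008 ]
yellow [400.8 332.7] [384 300  28  65 841] [0.6302 0.0567 0.008 ]
```

View pics/w2.png

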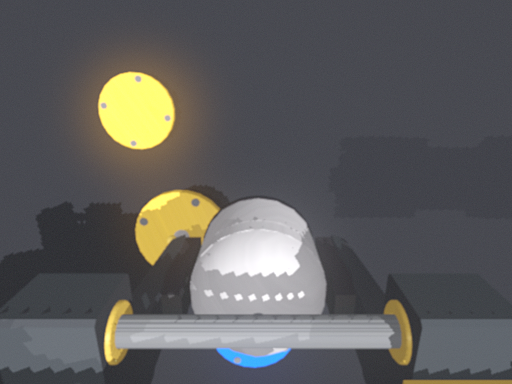

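The bell is well gripped at (258,260). Its plate, at (175,225), is partly hidden by a finger, so I'll step past it so that the stud lies under the camera.

```bash
python3 -m inch '[[[-1,-1.5,-0.8,0,-0.017,-0.022,0],[-1,-2.2,-1.2,0,0,0,0],[-1,-2.2,-1.2,0,0,0,0],[-1,-2.2,-1.2,0,0,0,0],[-1,-2.2,-1.2,0,0,0,0],[-1,-1.5,-0.8,0,0,0,0],[-1,0,0,0,0,0,0],[-1,0,0,0,0,0,0]]]'
python3 - <<'E'
from h import *
from bench import get_image
go(.463,-.087,.12)
c=calibration("wrist");im,d=get_image("wrist");cv2.imwrite("pics/w3.png",im[:,:,::-1])
import pickle;pickle.dump((im,d,c),open("w3.pkl","wb"))
K,R,t=[np.array(c[k]) for k in("camera_matrix","R","t")]
v,u=np.mgrid[0:384,0:512];z=d
P=(np.stack([(u-K[0,2])/K[0,0]*z,(v-K[1,2])/K[1,1]*z,z],-1)-t)@R
near=np.hypot(P[...,0]-.463,P[...,1]+.087)<.05
for lo,hi in((.005,.011),(.013,.026),(.026,.045)):
    m=near&(z>0)&(P[...,2]>lo)&(P[...,2]<hi);q=P[m]; print(lo,len(q))
    if len(q): print(q.min(0).round(4),q.max(0).round(4),q.mean(0).round(4),"px",u[m].mean(),v[m].mean())
r,g,b=[im[...,i].astype(int) for i in range(3)]
n,l=cv2.connectedComponents(((r>110)&(r-b>60)).astype(np.uint8))
for i in range(1,n):
    p=np.argwhere(l==i)[:,::-1].astype(np.int32)
    if len(p)>800:
        e=cv2.fitEllipse(cv2.convexHull(p.reshape(-1,1,2)));print("yellow",np.round(e[0],1),np.round(e[1],1),ray(c,*e[0],.008).round(4))
E
```

```text
t: 6.7
tool_pos: [0.5411, -0.1031, 0.1128]
orientation: [3.135, -0.002, 2.765]
wrist_force: [-1.2, -0.6, -2.5]
grip_width: 0.0563
t 6.7 pos [ 0.5411 -0.1031  0.1128] ori [ 3.135e+00 -2.000e-03  2.765e+00] F [-1.2 -0.6 -2.5] w 0.0563 shift cm [ 7.85 -1.37 -0.72] level turn [ 0.007 -0.002 -0.   ] q [ 0.28  0.79 -0.29  1.89  0.4   0.51  0.91]
0.005 9213
[ 0.4264 -0.1261  0.005 ] [ 0.5057 -0.0467  0.0105] [ 0.4644 -0.0859  0.0072] px 239.29718875502007 81.84673830456963
0.013 4
[ 0.4607 -0.0827  0.0136] [ 0.4707 -0.0756  0.0256] [ 0.4647 -0.0804  0.0207] px 246.0 80.5
0.026 609
[ 0.4551 -0.0972  0.0264] [ 0.4767 -0.0758  0.0366] [ 0.4659 -0.0862  0.0312] px 237.94252873563218 85.80295566502463
yellow [239.7  82.3] [111.5 116.8] [ 0.4643 -0.0855  0.008 ]
```

View pics/w3.png

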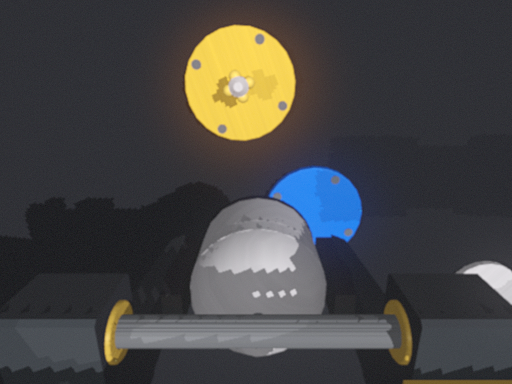

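The plate is fully visible at (240,82) with the stud at (238,86). Depth extents give centre (0.466, -0.0864), and the widths come to 79 mm (plate) and 21.6 mm (balls), as they should. Next: the bell axis within the grip, from the same picture's depth.

Run:
```python
from h import *
import pickle
from bench import manip
from scipy.spatial.transform import Rotation as Ro
from scipy.optimize import least_squares
im,d,c=pickle.load(open("w3.pkl","rb"));s=manip.sense()
K,R,t=[np.array(c[k]) for k in("camera_matrix","R","t")]
v,u=np.mgrid[0:384,0:512];z=d
P=(np.stack([(u-K[0,2])/K[0,0]*z,(v-K[1,2])/K[1,1]*z,z],-1)-t)@R
T=Ro.from_euler("xyz",s["orientation"]).inv().apply((P-s["tool_pos"]).reshape(-1,3)).reshape(P.shape)
m=(z>0)&(abs(T[...,1])<.022)&(abs(T[...,0])<.04)&(T[...,2]<.02)&(T[...,2]>-.06)
q=T[m];print(len(q),q.min(0).round(4),q.max(0).round(4))
for lo,hi in((-.025,-.01),(-.01,.005)):
    b=q[(q[:,2]>lo)&(q[:,2]<hi)&(q[:,0]>.005)]
    f=least_squares(lambda p:np.hypot(b[:,0]-p[0],b[:,1]-p[1])-.028,[0,0],loss="soft_l1",f_scale=.001);print(lo,len(b),f.x.round(4),np.abs(f.fun).mean().round(5))
print("lowest",np.sort(q[:,2])[-20:].round(4))
go(.466,-.0864,.12)
```

```text
12250 [-0.0226 -0.022  -0.0584] [0.0277 0.022  0.0091]
-0.025 1330 [-0.0015  0.0003] 0.0002
-0.01 1107 [-0.0015  0.0003] 0.0002
lowest [0.0078 0.0078 0.0078 0.0078 0.0078 0.0079 0.0079 0.0079 0.008  0.0081
 0.0081 0.0082 0.0082 0.0082 0.0082 0.0082 0.0085 0.0085 0.0086 0.0091]
t 6.75 pos [ 0.541  -0.1031  0.1128] ori [ 3.135e+00 -2.000e-03  2.765e+00] F [-0.2  0.4 -1.6] w 0.0558 shift cm [ 7.59 -1.2  -0.71] level turn [ 0.007 -0.002  0.   ] q [ 0.28  0.79 -0.29  1.89  0.4   0.51  0.91]
```

```bash
python3 -m inch '[[[-1,1.5,-0.25,0,0.007,-0.002,0],[-1,2.2,-0.35,0,0,0,0],[-1,2.2,-0.35,0,0,0,0],[-1,1.5,-0.25,0,0,0,0],[-1,0,0,0,0,0,0],[-1,0,0,0,0,0,0]]]'; python3 -c "from h import *;go(.4645,-.0861,.055)"
```

```text
t: 7.35
tool_pos: [0.4626, -0.0776, 0.1131]
orientation: [3.139, -0.004, 2.778]
wrist_force: [1.4, -0.5, -1.5]
grip_width: 0.0559
t 7.35 pos [ 0.4626 -0.0776  0.1131] ori [ 3.139 -0.004  2.778] F [ 1.4 -0.5 -1.5] w 0.0559 shift cm [-0.5  -0.75  5.81] level turn [ 0.003 -0.004 -0.   ] q [ 0.21  0.72 -0.22  2.13  0.44  0.33  0.83]
```

Now I'll correct the position, then descend to 0.055 (underside at 47 mm, stud tip at about 36 mm).

```bash
python3 -m inch '[[[-1,-0.5,-0.75,0,0.003,-0.004,0],[-1,0,0,0,0,0,0],[-1,0,0,1,0,0,0],[-1,0,0,1.5,0,0,0],[-1,0,0,1.5,0,0,0],[-1,0,0,1,0,0,0],[-1,0,0,0.4,0,0,0],[-1,0,0,0,0,0,0],[-1,0,0,0,0,0,0]]]'; python3 -c "from h import *;go(.4645,-.0861,.055)"
```

```text
t: 8.25
tool_pos: [0.4706, -0.0875, 0.0549]
orientation: [3.139, 0.007, 2.777]
wrist_force: [0.0, 0.5, -1.9]
grip_width: 0.0564
t 8.25 pos [ 0.4706 -0.0875  0.0549] ori [3.139 0.007 2.777] F [ 0.   0.5 -1.9] w 0.0564 shift cm [ 0.63 -0.08 -0.02] level turn [0.003 0.007 0.   ] q [ 0.16  0.84 -0.11  2.14  0.5   0.18  0.8 ]
```

```bash
python3 -m inch '[[[-1,0.5,-0.07,0,0.003,0.007,0],[-1,0,0,0,0,0,0],[-1,0,0,0,0,0,0]]]'
python3 - <<'E'
from h import *
from bench import get_image
go(.4645,-.0861,.040)
for n,(x,y) in(("scene",(205,205)),("wrist",(250,180))):
    im,d=get_image(n)
    im=cv2.resize(im[y-45:y+45,x-60:x+60],None,fx=5,fy=5) if n=="scene" else im
    cv2.imwrite(f"pics/{n}4.png",im[:,:,::-1])
E
```

```text
t: 8.55
tool_pos: [0.4659, -0.0864, 0.0559]
orientation: [3.141, 0.001, 2.776]
wrist_force: [0.9, -0.0, -1.7]
grip_width: 0.0559
t 8.55 pos [ 0.4659 -0.0864  0.0559] ori [3.141e+00 1.000e-03 2.776e+00] F [ 0.9 -0.  -1.7] w 0.0559 shift cm [ 0.14 -0.02  1.59] level turn [ 0.     0.001 -0.   ] q [ 0.16  0.84 -0.11  2.15  0.5   0.18  0.79]
```

View pics/scene4.png

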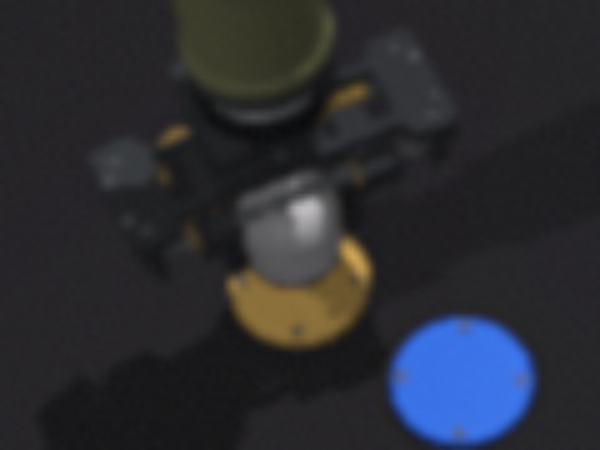

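The crop shows the bell upright at (290,235), hovering over the plate at (300,290), which is plausible.

```bash
python3 -m inch '[[[-1,0.14,0,0.3,0,0,0],[-1,0,0,0.5,0,0,0],[-1,0,0,0.5,0,0,0],[-1,0,0,0,0,0,0],[-1,0,0,0,0,0,0]]]'; python3 -c "from h import *;go(.4645,-.0861,.034)"
```

```text
t: 9.15
tool_pos: [0.4646, -0.0859, 0.0416]
orientation: [3.141, 0.001, 2.776]
wrist_force: [-0.4, 0.3, -1.4]
grip_width: 0.0559
t 9.15 pos [ 0.4646 -0.0859  0.0416] ori [3.141e+00 1.000e-03 2.776e+00] F [-0.4  0.3 -1.4] w 0.0559 shift cm [ 0.   -0.03  0.76] level turn [0.    0.001 0.   ] q [ 0.14  0.87 -0.09  2.16  0.51  0.14  0.78]
```

```bash
python3 -m inch '[[[-1,0,-0.02,0.3,0,0,0],[-1,0,0,0.3,0,0,0],[-1,0,0,0.3,0,0,0],[-1,0,0,0,0,0,0],[-1,0,0,0,0,0,0]]]'; python3 -c "from h import *;go(.4645,-.0861,.027)"
```

```text
t: 9.65
tool_pos: [0.4647, -0.0863, 0.032]
orientation: [3.141, 0.002, 2.776]
wrist_force: [0.3, -0.2, 0.7]
grip_width: 0.056
t 9.65 pos [ 0.4647 -0.0863  0.032 ] ori [3.141e+00 2.000e-03 2.776e+00] F [ 0.3 -0.2  0.7] w 0.056 shift cm [0.03 0.01 0.5 ] level turn [0.    0.002 0.   ] q [ 0.13  0.89 -0.07  2.16  0.51  0.11  0.78]
```

```bash
python3 -m inch '[[[-1,0,0,0.2,0,0,0],[-1,0,0,0.2,0,0,0],[-1,0,0,0.2,0,0,0]]]';python3 -m inch '[[[-1,0,0,0.2,0,0,0],[-1,0,0,0.2,0,0,0]]]'; python3 -c "from h import *;go(.4645,-.0861,.0161)"
```

```text
t: 9.95
tool_pos: [0.4653, -0.0864, 0.0291]
orientation: [3.141, 0.005, 2.776]
wrist_force: [-2.2, 1.1, 15.3]
grip_width: 0.056
t: 10.15
tool_pos: [0.4652, -0.0864, 0.027]
orientation: [3.141, 0.007, 2.776]
wrist_force: [-0.6, 0.9, 3.8]
grip_width: 0.0557
t 10.15 pos [ 0.4652 -0.0864  0.027 ] ori [3.141 0.007 2.776] F [-0.6  0.9  3.8] w 0.0557 shift cm [0.08 0.   1.09] level turn [ 0.     0.007 -0.   ] q [ 0.12  0.9  -0.05  2.16  0.52  0.09  0.77]
```

```bash
python3 -m inch '[[[-1,0.05,0,0.2,0,0.005,0],[-1,0,0,0.2,0,0,0],[-1,0,0,0.2,0,0,0]]]';python3 -m inch '[[[-1,0,0,0.2,0,0,0],[-1,0,0,0,0,0,0]]]'; python3 -c "from h import *;go(.4645,-.0861,.0161)"
```

```text
t: 10.45
tool_pos: [0.4649, -0.0862, 0.0206]
orientation: [3.141, 0.002, 2.776]
wrist_force: [0.2, -0.2, -2.8]
grip_width: 0.0558
t: 10.65
tool_pos: [0.4649, -0.0861, 0.0178]
orientation: [3.141, 0.001, 2.776]
wrist_force: [-0.4, 0.3, -1.5]
grip_width: 0.056
t 10.65 pos [ 0.4649 -0.0861  0.0178] ori [3.141e+00 1.000e-03 2.776e+00] F [-0.4  0.3 -1.5] w 0.056 shift cm [ 0.03 -0.02  0.17] level turn [0.001 0.001 0.   ] q [ 0.12  0.92 -0.05  2.16  0.53  0.07  0.77]
```

```bash
python3 -m inch '[[[-1,0,0,0.1,0,0,0],[-1,0,0,0.1,0,0,0]]]';python3 -m inch '[[[-1,0,0,0.1,0,0,0],[-1,0,0,0.1,0,0,0],[-1,0,0,0.05,0,0,0]]]'; python3 -c "from h import *;go(.4645,-.0861,.0161)"
```

```text
t: 10.85
tool_pos: [0.465, -0.086, 0.0159]
orientation: [3.141, 0.002, 2.777]
wrist_force: [-1.5, 0.9, 15.5]
grip_width: 0.0559
t: 11.15
tool_pos: [0.465, -0.0861, 0.016]
orientation: [3.141, 0.004, 2.777]
wrist_force: [-0.2, 0.0, 0.1]
grip_width: 0.0559
t 11.15 pos [ 0.465  -0.0861  0.016 ] ori [3.141 0.004 2.777] F [-0.2  0.   0.1] w 0.0559 shift cm [ 0.04 -0.02 -0.01] level turn [ 0.001  0.004 -0.   ] q [ 0.11  0.92 -0.04  2.16  0.54  0.06  0.76]
```

Plate contact at z = 0.0160, as predicted for a seated bell. I'll pull up gently in small steps.

```bash
python3 -m inch '[[[-1,-0.04,0,0,0,0.003,0],[-1,0,0,0,0,0,0],[-1,0,0,0,0,0,0]]]';python3 -m inch '[[[-1,0,0,-0.05,0,0,0],[-1,0,0,-0.05,0,0,0]]]';python3 -m inch '[[[-1,0,0,-0.05,0,0,0],[-1,0,0,-0.05,0,0,0]]]'; python3 -m inch '[[[-1,0,0,-0.05,0,0,0],[-1,0,0,-0.05,0,0,0]]]'
```

```text
t: 11.45
tool_pos: [0.4656, -0.0862, 0.016]
orientation: [3.141, 0.001, 2.777]
wrist_force: [-0.6, -0.2, 1.3]
grip_width: 0.0561
t: 11.65
tool_pos: [0.4655, -0.0862, 0.0167]
orientation: [3.141, 0.001, 2.777]
wrist_force: [-0.0, -0.3, -1.2]
grip_width: 0.0559
t: 11.85
tool_pos: [0.4655, -0.0862, 0.0176]
orientation: [3.141, 0.0, 2.777]
wrist_force: [-0.0, -0.2, -1.8]
grip_width: 0.0561
t: 12.05
tool_pos: [0.4654, -0.0862, 0.0187]
orientation: [3.141, 0.0, 2.777]
wrist_force: [0.8, -1.1, -1.9]
grip_width: 0.0562
```

```bash
python3 -m inch '[[[-1,0.06,0,-0.05,0,0,0],[-1,0,0,-0.05,0,0,0]]]';python3 -m inch '[[[-1,0,0,-0.05,0,0,0],[-1,0,0,-0.05,0,0,0]]]'; python3 -m inch '[[[-1,0,0,-0.05,0,0,0],[-1,0,0,-0.05,0,0,0]]]'
```

```text
t: 12.25
tool_pos: [0.4649, -0.0859, 0.0198]
orientation: [3.141, 0.0, 2.777]
wrist_force: [0.8, -0.5, -1.4]
grip_width: 0.0561
t: 12.45
tool_pos: [0.4648, -0.086, 0.0209]
orientation: [3.141, 0.0, 2.777]
wrist_force: [0.2, 0.4, -2.3]
grip_width: 0.0561
t: 12.65
tool_pos: [0.4648, -0.086, 0.022]
orientation: [3.141, 0.0, 2.777]
wrist_force: [0.2, 0.7, -1.7]
grip_width: 0.0562
```

```bash
for i in 1; do python3 -m inch '[[[-1,0,0,-0.03,0,0,0],[-1,0,0,-0.03,0,0,0]]]';python3 -m inch '[[[-1,0,0,-0.03,0,0,0],[-1,0,0,-0.03,0,0,0]]]'; done
```

```text
t: 12.85
tool_pos: [0.4648, -0.086, 0.0226]
orientation: [3.141, 0.0, 2.777]
wrist_force: [0.2, -0.7, -3.6]
grip_width: 0.0562
t: 13.05
tool_pos: [0.4647, -0.0861, 0.023]
orientation: [3.141, 0.0, 2.777]
wrist_force: [1.0, 0.3, -5.5]
grip_width: 0.0556
```

```bash
python3 -m inch '[[[-1,0,0,-0.04,0,0,0]]]';python3 -m inch '[[[-1,0,0,-0.04,0,0,0]]]';python3 -m inch '[[[-1,0,0,-0.04,0,0,0]]]'
```

```text
t: 13.15
tool_pos: [0.4647, -0.0861, 0.0232]
orientation: [3.141, -0.0, 2.777]
wrist_force: [0.7, 0.1, -6.8]
grip_width: 0.0559
t: 13.25
tool_pos: [0.4647, -0.0861, 0.0235]
orientation: [3.141, -0.0, 2.777]
wrist_force: [-0.2, -0.4, -7.3]
grip_width: 0.0556
t: 13.35
tool_pos: [0.4647, -0.0861, 0.0237]
orientation: [3.141, -0.001, 2.777]
wrist_force: [0.8, -0.7, -8.0]
grip_width: 0.0558
```

```bash
python3 -m inch '[[[-1,0,0,-0.06,0,0,0]]]';python3 -m inch '[[[-1,0,0,-0.06,0,0,0]]]';python3 -m inch '[[[-1,0,0,-0.06,0,0,0]]]'
```

```text
t: 13.45
tool_pos: [0.4647, -0.0861, 0.0241]
orientation: [3.141, -0.001, 2.777]
wrist_force: [0.9, -1.3, -9.9]
grip_width: 0.0557
t: 13.55
tool_pos: [0.4647, -0.0861, 0.0244]
orientation: [3.141, -0.001, 2.776]
wrist_force: [0.9, 0.7, -11.9]
grip_width: 0.0556
t: 13.65
tool_pos: [0.4646, -0.0861, 0.0247]
orientation: [3.141, -0.002, 2.776]
wrist_force: [1.1, -1.2, -14.3]
grip_width: 0.056
```

```bash
python3 -m inch '[[[-1,0,0,-0.03,0,0,0]]]';python3 -m inch '[[[-1,0,0,-0.03,0,0,0]]]'
```

```text
t: 13.75
tool_pos: [0.4646, -0.0861, 0.0247]
orientation: [3.141, -0.002, 2.776]
wrist_force: [1.0, -0.0, -13.5]
grip_width: 0.0557
t: 13.85
tool_pos: [0.4646, -0.0861, 0.0248]
orientation: [3.141, -0.002, 2.776]
wrist_force: [1.0, -0.5, -14.1]
grip_width: 0.0561
```

Steady at about 12 N net, so I'll hold with the same offset.

```bash
python3 -m inch '[[[-1,0,0,-0.03,0,0,0],[-1,0,0,-0.03,0,0,0],[-1,0,0,-0.03,0,0,0]]]'
```

```text
t: 14.15
tool_pos: [0.4646, -0.0861, 0.0252]
orientation: [3.141, -0.002, 2.776]
wrist_force: [1.6, 0.1, -16.9]
grip_width: 0.056
```

```bash
python3 -m inch '[[[-1,0,0,0.01,0,0,0]]]';python3 -m inch '[[[-1,0,0,-0.01,0,0,0]]]';python3 -m inch '[[[-1,0,0,-0.02,0,0,0]]]'
```

```text
t: 14.25
tool_pos: [0.4646, -0.0861, 0.025]
orientation: [3.141, -0.003, 2.776]
wrist_force: [0.8, -0.5, -16.0]
grip_width: 0.0561
t: 14.35
tool_pos: [0.4646, -0.0861, 0.0251]
orientation: [3.141, -0.003, 2.776]
wrist_force: [1.4, 0.4, -15.9]
grip_width: 0.0559
t: 14.45
tool_pos: [0.4646, -0.086, 0.0252]
orientation: [3.141, -0.003, 2.776]
wrist_force: [2.4, -1.5, -16.9]
grip_width: 0.0557
```

```bash
python3 -m inch '[[[-1,0,0,0.03,0,0,0]]]';python3 -m inch '[[[-1,0,0,0,0,0,0]]]';python3 -m inch '[[[-1,0,0,0,0,0,0],[-1,0,0,0,0,0,0]]]'
```

```text
t: 14.55
tool_pos: [0.4646, -0.0861, 0.0249]
orientation: [3.141, -0.003, 2.776]
wrist_force: [0.7, -0.3, -14.8]
grip_width: 0.056
t: 14.65
tool_pos: [0.4646, -0.0861, 0.025]
orientation: [3.141, -0.003, 2.776]
wrist_force: [1.6, -0.3, -15.2]
grip_width: 0.0559
t: 14.85
tool_pos: [0.4646, -0.0861, 0.025]
orientation: [3.141, -0.003, 2.776]
wrist_force: [1.8, -1.2, -16.5]
grip_width: 0.056
```

```bash
python3 -m inch '[[[-1,0,0,0.04,0,0.002,0]]]';python3 -m inch '[[[-1,0,0,0,0,0,0],[-1,0,0,0,0,0,0]]]';python3 -m inch '[[[-1,0,0,0,0,0,0],[-1,0,0,0,0,0,0]]]'
```

```text
t: 14.95
tool_pos: [0.4646, -0.086, 0.0247]
orientation: [3.141, -0.005, 2.776]
wrist_force: [0.5, -0.6, -13.4]
grip_width: 0.0559
t: 15.15
tool_pos: [0.4646, -0.086, 0.0248]
orientation: [3.141, -0.005, 2.776]
wrist_force: [1.9, -0.2, -14.0]
grip_width: 0.0561
t: 15.35
tool_pos: [0.4646, -0.0861, 0.0249]
orientation: [3.141, -0.005, 2.776]
wrist_force: [1.2, 0.3, -14.1]
grip_width: 0.0562
```

```bash
python3 -m inch '[[[-1,0,0,0.01,0,0,0],[-1,0,0,0,0,0,0],[-1,0,0,0.01,0,0,0],[-1,0,0,0,0,0,0]]]';python3 -m inch '[[[-1,0,0,0.01,0,0,0],[-1,0,0,0,0,0,0],[-1,0,0,0.01,0,0,0],[-1,0,0,0,0,0,0]]]'
```

```text
t: 15.75
tool_pos: [0.4646, -0.0861, 0.0248]
orientation: [3.141, -0.004, 2.776]
wrist_force: [1.8, -0.9, -13.1]
grip_width: 0.0561
t: 16.15
tool_pos: [0.4646, -0.0861, 0.0247]
orientation: [3.141, -0.004, 2.776]
wrist_force: [2.0, -0.6, -14.0]
grip_width: 0.0558
```

```bash
for i in 1; do python3 -m inch '[[[-1,0,0,0.005,0,0,0],[-1,0,0,0,0,0,0],[-1,0,0,0.005,0,0,0],[-1,0,0,0,0,0,0]]]';python3 -m inch '[[[-1,0,0,0.005,0,0,0],[-1,0,0,0,0,0,0],[-1,0,0,0.005,0,0,0],[-1,0,0,0,0,0,0]]]'; python3 -m inch '[[[-1,0,0,0.005,0,0,0],[-1,0,0,0,0,0,0],[-1,0,0,0.005,0,0,0],[-1,0,0,0,0,0,0]]]'; done
```

```text
t: 16.55
tool_pos: [0.4646, -0.0861, 0.0246]
orientation: [3.141, -0.004, 2.776]
wrist_force: [1.7, -0.1, -12.6]
grip_width: 0.056
t: 16.95
tool_pos: [0.4646, -0.0861, 0.0246]
orientation: [3.141, -0.004, 2.777]
wrist_force: [1.4, -1.4, -13.0]
grip_width: 0.0555
t: 17.35
tool_pos: [0.4646, -0.0861, 0.0246]
orientation: [3.141, -0.004, 2.776]
wrist_force: [2.8, -0.2, -12.5]
grip_width: 0.056
```

Held at about 11–12.5 N net for over 2 s. Now I'll lower it back to the plate.

```bash
python3 -m inch '[[[-1,0,0,0.05,0,0,0],[-1,0,0,0.1,0,0,0],[-1,0,0,0.1,0,0,0],[-1,0,0,0.1,0,0,0],[-1,0,0,0.1,0,0,0],[-1,0,0,0.1,0,0,0]]]'; python3 -m inch '[[[-1,0,0,0.05,0,0,0],[-1,0,0,0.05,0,0,0],[-1,0,0,0.05,0,0,0]]]';  python3 -m inch '[[[-1,0,0,0.05,0,0,0],[-1,0,0,0.05,0,0,0]]]';python3 -c "from h import *;go(.4645,-.0861,.0161)"
```

```text
t: 17.95
tool_pos: [0.4649, -0.0861, 0.0208]
orientation: [3.141, -0.002, 2.777]
wrist_force: [0.5, 0.1, -2.1]
grip_width: 0.0558
t: 18.25
tool_pos: [0.4649, -0.086, 0.0194]
orientation: [3.141, -0.002, 2.777]
wrist_force: [-1.0, 0.8, -1.7]
grip_width: 0.056
t: 18.45
tool_pos: [0.4649, -0.086, 0.0183]
orientation: [3.141, -0.002, 2.777]
wrist_force: [0.9, 0.5, -2.6]
grip_width: 0.0559
t 18.45 pos [ 0.4649 -0.086   0.0183] ori [ 3.141e+00 -2.000e-03  2.777e+00] F [ 0.9  0.5 -2.6] w 0.0559 shift cm [ 0.03 -0.02  0.22] level turn [ 0.001 -0.002  0.   ] q [ 0.12  0.92 -0.06  2.15  0.54  0.08  0.75]
```

```bash
python3 -m inch '[[[-1,0,0,0.05,0,-0.002,0],[-1,0,0,0.05,0,0,0]]]'; python3 -m inch '[[[-1,0,0,0.05,0,0,0],[-1,0,0,0.05,0,0,0]]]';  python3 -m inch '[[[-1,0,0,0.03,0,0,0],[-1,0,0,0.03,0,0,0]]]'
```

```text
t: 18.65
tool_pos: [0.4649, -0.0859, 0.0172]
orientation: [3.141, 0.001, 2.777]
wrist_force: [-0.8, 0.3, -1.6]
grip_width: 0.0558
t: 18.85
tool_pos: [0.4649, -0.0859, 0.0161]
orientation: [3.141, 0.001, 2.777]
wrist_force: [0.1, -0.2, -2.1]
grip_width: 0.0561
t: 19.05
tool_pos: [0.4649, -0.086, 0.016]
orientation: [3.141, 0.001, 2.777]
wrist_force: [-0.4, 0.2, 5.3]
grip_width: 0.0558
```

Seated again at z = 0.0160, with no slip in the grip. Now I'll open and retreat.

```bash
python3 -m inch '[[[-1,0,0,0,0,0,0],[0.6,0,0,0,0,0,0],[1,0,0,0,0,0,0],[1,0,0,0,0,0,0],[1,0,0,0,0,0,0],[1,0,0,0,0,0,0],[1,0,0,0,0,0,0]]]'; python3 -c "from h import *;go(.4645,-.0861,.0161)"
```

```text
t: 19.75
tool_pos: [0.4652, -0.086, 0.0158]
orientation: [3.141, 0.001, 2.777]
wrist_force: [0.4, 0.9, -0.8]
grip_width: 0.0877
t 19.75 pos [ 0.4652 -0.086   0.0158] ori [3.141e+00 1.000e-03 2.777e+00] F [ 0.4  0.9 -0.8] w 0.0877 shift cm [ 0.07 -0.03 -0.03] level turn [ 0.001  0.001 -0.   ] q [ 0.11  0.92 -0.05  2.16  0.55  0.07  0.75]
```

```bash
python3 -m inch '[[[1,0,0,-1,0,0,0],[1,0,0,-1.5,0,0,0],[1,0,0,-1.5,0,0,0],[1,0,0,-1.5,0,0,0],[1,0,0,0,0,0,0],[1,0,0,-2,0,0,0],[1,0,0,-2,0,0,0],[1,0,0,-2,0,0,0],[1,0,0,0,0,0,0],[1,0,0,0,0,0,0]]]'
python3 - <<'E'
from h import *
from bench import get_image
go(.4645,-.0861)
c=calibration("wrist");im,d=get_image("wrist");cv2.imwrite("pics/w5.png",im[:,:,::-1])
K,R,t=[np.array(c[k]) for k in("camera_matrix","R","t")]
v,u=np.mgrid[0:384,0:512];z=d
P=(np.stack([(u-K[0,2])/K[0,0]*z,(v-K[1,2])/K[1,1]*z,z],-1)-t)@R
near=np.hypot(P[...,0]-.465,P[...,1]+.086)<.05
for lo,hi in((.005,.012),(.046,.063),(.067,.09)):
    q=P[near&(z>0)&(P[...,2]>lo)&(P[...,2]<hi)]; print(lo,len(q),q.min(0).round(4),q.max(0).round(4),((q.min(0)+q.max(0))/2).round(4))
for n in("top","scene"):
    a=np.load(n+".npz")["im"];b,_=get_image(n)
    print(n,[(o.round(0).tolist(),int(s[4])) for o,s in blobs(np.abs(a.astype(int)-b).max(2)>60,60)])
    if n=="scene": cv2.imwrite("pics/s5.png",b[:,:,::-1])
E
```

```text
t: 20.75
tool_pos: [0.4635, -0.0865, 0.1359]
orientation: [-3.14, -0.0, 2.777]
wrist_force: [-0.4, -0.1, -0.7]
grip_width: 0.0878
t 20.75 pos [ 0.4635 -0.0865  0.1359] ori [-3.14  -0.     2.777] F [-0.4 -0.1 -0.7] w 0.0878 shift cm [-0.08  0.07 -0.  ] level turn [-0.001 -0.    -0.   ] q [ 0.26  0.68 -0.28  2.11  0.46  0.4   0.82]
0.005 2118 [ 0.426  -0.1261  0.0051] [ 0.4977 -0.0469  0.012 ] [ 0.4619 -0.0865  0.0086]
0.046 3605 [ 0.438 -0.113  0.046] [ 0.492  -0.0585  0.063 ] [ 0.465  -0.0857  0.0545]
0.067 318 [ 0.4587 -0.0929  0.0696] [ 0.4723 -0.0793  0.0749] [ 0.4655 -0.0861  0.0723]
top [([205.0, 194.0], 208), ([281.0, 214.0], 390), ([383.0, 226.0], 400), ([298.0, 311.0], 1760), ([341.0, 274.0], 200), ([322.0, 271.0], 1163), ([346.0, 274.0], 144), ([26.0, 277.0], 527), ([9.0, 315.0], 653), ([59.0, 354.0], 2817), ([274.0, 363.0], 434), ([230.0, 364.0], 122), ([109.0, 372.0], 74)]
scene [([174.0, 94.0], 78), ([195.0, 100.0], 108), ([281.0, 170.0], 297), ([180.0, 192.0], 156), ([203.0, 213.0], 454), ([92.0, 288.0], 409)]
```

View pics/w5.png

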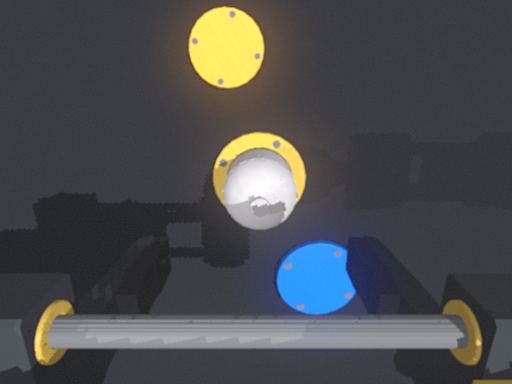

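View pics/s5.png

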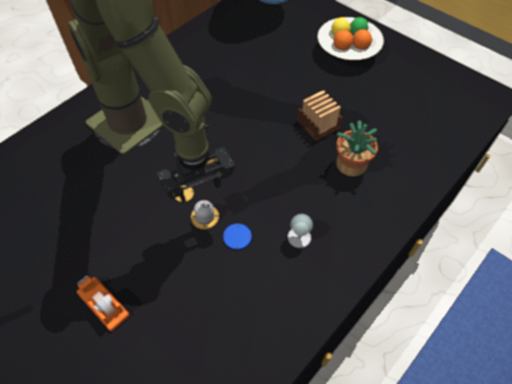

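The bell sits on the plate at (260,188) in the wrist view. Its button top is at about 74 mm, which is 8 + 66, and it is centred within about 1 mm. The scene view shows the bystanders in place; the change at the dispenser looks like the arm's shadow. I'm handing in.

```bash
python3 -c "
from bench import manip
print(manip.finish_job())"
```

```text
the job is handed in; nothing more can be done
None
```

The bell is snapped onto the stud, pull-tested and left seated on the larger brass plate, and the job is handed in after about 21 s of robot time.

- **Pressing on:** The force peaked at about 15 N at the snap. The bell then met the plate at TCP z = 0.0160, against 0.0161 m predicted for a seated bell, with about 15 N of contact force.
- **Pull test:** After about 6.5 mm of free lift, I pulled steadily. The bell's own weight (about 1.7 N) is subtracted from these readings.
  - For the last 2.4 s the pull stayed at roughly 11–12.5 N.
  - Before that it drifted up to about 15 N for roughly 0.7 s. That is above the 12 N aim but under the 18 N limit.
- **After the pull:** The bell met the plate again at the same height (0.0160 m), so it had not slipped in the grip or come off the stud.
- **Last checks:**
  - The bell's button top measured about 74–75 mm, against 74 mm expected, and its centre was within about 1 mm of the plate's.
  - The gripper was open and about 12 cm above its release height.
  - In the scene picture the globe, stand, coasters and planter show no change from the start.
  - The picture comparison did flag the dispenser. It looks unmoved, and I put the difference down to the arm's shadow without measuring it further.

I could not measure the stud's position directly, so how far it was drawn up and that it came fully back down are inferred from force and height.

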